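# Centre the mixing cup on the scale and tare it

### The arm

A 6-joint arm with a two-finger parallel gripper is mounted at the origin on a cart in front of the work surface, level with it; the furniture and walls round the work are solid. World frame = base frame: x ahead of the robot, y to its left, z up, the work surface at z = 0. Lengths are in m, angles in rad, forces in N, time in s.
With the tool pointing down it reaches from about 0.375 to 0.9 m from the base axis. Payload 3.1 kg.
Tool frame: the origin (TCP) lies between the finger pads; the fingertips stand 17 mm ahead of it and the grasp point (between the pads) lies 2 mm behind it; z points along the fingers, y is the line along which they close (so a half turn about z gives the same grasp; the last joint's range is limited). The gripper opens to 85 mm and grips with 20 to 120 N. Pads are 22 mm wide; open, the fingers measure 114 mm over their backs; the gripper's body (76 mm by 85 mm) begins 54 mm behind the grasp point. The pads swing forward as they close: fully open they stand 13 mm farther back than shut.
Start: joints at [1.153, 0.527, 1.433, -0, 1.181, -0.178], TCP at [0.148, 0.607, 0.248] pointing down, gripper open.
Joint ranges: [-3.08, 3.08], [-0.75, 2.2], [0.22, 2.44], [-1.43, 4.57], [0, 2.65], [-2.85, 2.85]. Speed limits (rad/s): [2.79, 2.79, 3.14, 3.14, 3.14, 3.14].

### API

Orientations are given as a unit quaternion [x, y, z, w].
In Python, from station import sense, vision, order gives the robot as it stands.
- The arm moves only by the shell command python3 -m crank 'ROWS' [OPENING] [FORCE]. ROWS is JSON, a list of rows, each an object with "dp": the shift along the world's x, y, z in units of 30 mm (1.0 is 30 mm), a list of three; "angular": the turn, a rotation vector about the world's x, y, z in degrees, a list of three. In form: [{"dp": [dx, dy, dz], "angular": [ax, ay, az]}, ...]. A call has 1 to 20 rows; each row shifts and turns the commanded pose from where the row before left it; what a row does not reach is not made up. A row lasts 1/10 s, in which the tool goes at most 50 mm and 8.59 degrees, less where a joint would pass 70% of its speed; a pose out of reach is approached as far as the arm can. A call is refused whole if a number of a shift passes 1 or a number of a turn 8.59, either way. A call with a gripper value outside its range is refused whole. OPENING is the closure, from 0 (fully open) to 1 (shut), set as the call begins (- or left out, the last holds). The fingers move at their own pace and stop on an object; FORCE is the grip in N (left out, the last holds). Time passes only in rows, so rows that do not move let the fingers close. It gives the time, the measured TCP pose, the force, the opening and the grip force at its end, in the units of the state.
- sense(): the state, without advancing time (a new reading comes with each control period).
- vision.snapshot(name): name is "side" or "top"; returns a dict with "image" (400x640x3 uint8, blue, green, red), "range_z" (400x640 float32, m along the optical axis (not along the pixel's ray), 0 where there is no reading), "mtx" (3x3 intrinsics, pixels), "pose" (4x4, takes a point from camera to world coordinates). Camera axes: x right, y down, z forward; pixel columns grow to the right and rows downward; lengths in m; the calibration is good to about 2 mm. A picture is of the moment at which its call begins.
- order.sign_off(): hands the job in; it is judged then, once.
The state is a dict: "t": time; "q": joint angles; "qd": joint speeds; "tau": joint torques, N m; "tcp_pos": TCP position; "tool_rot": TCP orientation; "force": force on the tool from outside, world axes, zero at the start; "ft_torque": the same for the moment, N m; "finger_gap": opening from 0.0 (shut) to 1.0 (fully open); "gripper_force": force on a finger pad.
Only numpy, scipy, OpenCV 4.12 (cv2) and the standard library are available. Lean on these libraries where they do the work, as an engineer would, in place of code of your own. Each camera call takes 0.05 s, during which the arm holds its last target. There are 200 camera calls.

### The job

The mixing cup was put down carelessly near the edge of the bench scale's pan. Nudge it with the fingertips, in light taps, until its foot stands inside the small engraved ring at the middle of the pan, without gripping or lifting it, tipping it over, knocking it off or leaning on the pan; let go of it, and then tare the scale by pressing its broad oblong key fully down and letting it come up again. Leave the two round keys and the things round the scale alone.

Things in the scene. Friction and masses are not known exactly. Their poses are not given: they have to be found in the camera images.
- scale: Compact white bench scale, 210 x 140 mm, fixed to the table. Origin: centre of its underside; x points from the key console to the back, y to its left (seen from the keys), z up. The low console with the keys (deck 24 mm high) is at -x, the housing behind it (x from -23 to 105 mm) is 36 mm high.
- pan_centre (a point): Centre of the top face of the scale's round steel pan: 40 mm behind the scale's origin, 50 mm above the table. The pan is 90 mm in diameter and 4 mm thick; an engraved ring 48 mm in diameter lies round its centre, and a second one runs near its edge. The pan sits on a soft sprung carrier and leans up to 3 degrees to a load that stands off centre.
- pan: The pan itself, as it leans; its origin lies on its axis, 8 mm below its top face.
- cup: Clear graduated mixing cup on the pan, 46 mm high, foot 33 and rim 43 mm across, about 30 g. Origin: centre of its underside; z up. Starts 12 to 34 mm off the pan's centre, on the scale's +y side. Tippy: fingertips that push in its upper half topple it. With the tips about 15 mm above the pan it slides; upright fingers then rock it a few degrees (wall leans out 6), tilted 20 degrees hardly at all.
- tare (a joint): Travel of the broad oblong key (m): 0 up, 0.004 fully down; springs back, about 3.5 N to press fully down.
- tare_top (a point): Centre of the top of the broad oblong tare key, 20 x 30 mm, at x -80, y +36 mm on the scale, 31 mm above the table when up.
- round_key_a (a joint): Travel of the small round key (14 mm in diameter, top 28 mm above the table) at x -80, y -18 mm on the scale; leave alone.
- round_key_b (a joint): Travel of the second small round key, at x -80, y -46 mm on the scale; leave alone.
- spare_cup: Bystander: a second mixing cup like the first, standing on the table to the left of the scale. Origin: centre of its underside.
- tray: Bystander: small orange-brown bead tray, 40 x 60 x 12 mm, left of the scale. Origin: centre of its underside.
- nozzle: Bystander: black tapered nozzle standing on its base, 18 mm in diameter, 43 mm high, right of the scale. Origin: centre of its underside.
- blade: Bystander: palette blade lying flat, 66 x 19 x 6 mm, right of the scale. Origin: centre of its underside.
- wax: Bystander: carved wax block, 36 x 50 x 22 mm, behind the scale. Origin: centre of its underside.
- sachet: Bystander: grey foil sachet lying flat, 50 x 74 x 12 mm, farther left on the table. Origin: centre of its underside.
Mind the look-alikes: they are no part of the job. Leave any green or orange look-alike of the cup alone.

How it is judged:
On the way, in this order (a step that is already met when the one before it is completed fails the run):
1. the cup stands at rest, let go, with its foot inside the small ring of the pan (horizontal distance between cup and pan_centre below 0.007 m and angle between cup's own z axis and vertical below 0.08 rad and linear speed of cup below 0.01 m/s and contact force between the fingers and cup below 0.02 N), for 0.3 s.
2. the tare key is pressed down (value of joint tare above 0.003 m), for 0.1 s.
At the end, for the whole second after the job is handed in: The cup stands upright and at rest on the pan, its foot inside the small ring (axis within 7 mm of the pan's centre), and the tare key has been pressed after that (past 3 mm) and is up again (horizontal distance between cup and pan_centre below 0.007 m and angle between cup's own z axis and vertical below 0.08 rad and z of cup in the frame of scale between 0.047 and 0.053 m and linear speed of cup below 0.01 m/s and value of joint tare below 0.001 m); the robot touches nothing.
It fails at once if the cup is tipped by more than 20 degrees, lifted by more than 8 mm or knocked off the pan (z of cup in the frame of scale above 0.058 m or z of cup in the frame of scale below 0.042 m or angle between cup's own z axis and vertical above 0.35 rad).
It fails at once if the cup is squeezed or struck with more than 6 N (contact force between the fingers and cup above 6 N).
It fails at once if the pan is leaned on with more than 5 N (contact force between the fingers and pan above 5 N).
It fails at once if a round key is pressed (value of joint any of round_key_a, round_key_b above 0.0015 m).
It fails at once if a bystander is moved by more than 15 mm (distance of any of spare_cup, tray, nozzle, blade, wax, sachet from where it was at the start of the episode above 0.015 m).
It also fails if it takes over 42 s, if anything falls off the work surface, if the arm or the gripper's body presses on something with over 40 N, if the wrist force passes 120 N, or if a joint passes its speed limit or range.

## Working session

There is one attempt and no reset: what is moved stays moved. The work goes in short steps, Python scripts to look and compute and a shell command to move; the robot and the scene stay as the last step left them, time stands still between calls to the robot, and variables do not carry over. Pictures are saved under pics/ and viewed, at most 10 in all, crops included, and the job is handed in when it is done.

```bash
mkdir -p pics
python3 - <<'E'
from station import sense,vision
import cv2,numpy as np
for n in("top","side"):
    s=vision.snapshot(n);np.savez(f"{n}0.npz",**s);cv2.imwrite(f"pics/{n}0.png",s["image"]);print(n,s["mtx"],s["pose"].round(4))
print(sense())
E
```

```text
top [[448.55955267   0.         317.55896178]
 [  0.         448.55955267 207.56910073]
 [  0.           0.           1.        ]] [[-0.0173 -0.9799  0.1986  0.3762]
 [-0.9998  0.0143 -0.0163  0.2273]
 [ 0.0131 -0.1988 -0.98    1.0443]
 [ 0.      0.      0.      1.    ]]
side [[460.34556223   0.         319.48101007]
 [  0.         460.34556223 198.5198466 ]
 [  0.           0.           1.        ]] [[ 0.983  -0.1209  0.1385  0.4344]
 [-0.1838 -0.6634  0.7253 -0.4722]
 [ 0.0042 -0.7384 -0.6743  0.693 ]
 [ 0.      0.      0.      1.    ]]
{'t': 0.1, 'q': array([ 1.15348144e+00,  5.28398014e-01,  1.43379526e+00,  1.51122552e-05,
        1.18138934e+00, -1.78484015e-01]), 'qd': array([-0.00188167, -0.00311411, -0.00395941, -0.00069026, -0.00093036,
       -0.00030132]), 'tau': array([-2.17345519e-04, -4.43303776e+01, -1.78587055e+01, -2.46091695e-04,
        3.85739986e-03, -5.06199029e-06]), 'tcp_pos': array([0.14755755, 0.60669567, 0.24740948]), 'tool_rot': array([ 1.19134625e-01,  9.92877611e-01, -9.49104810e-04, -2.98719052e-04]), 'force': array([-0.06061424, -0.11377737,  0.69612406]), 'ft_torque': array([-0.01752434, -0.02345453,  0.09869645]), 'gripper_force': 0.0, 'finger_gap': 0.9981614539386212}
```

View pics/top0.png

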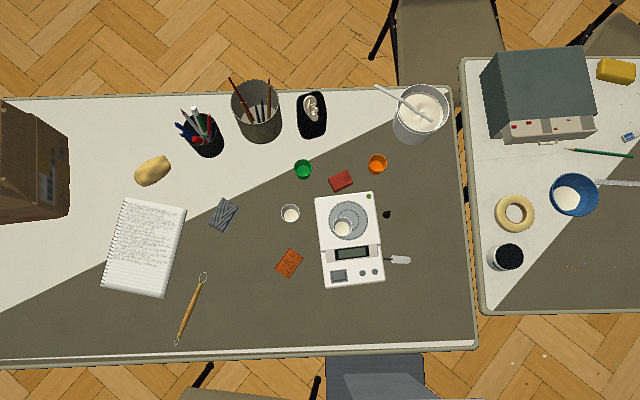

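View pics/side0.png

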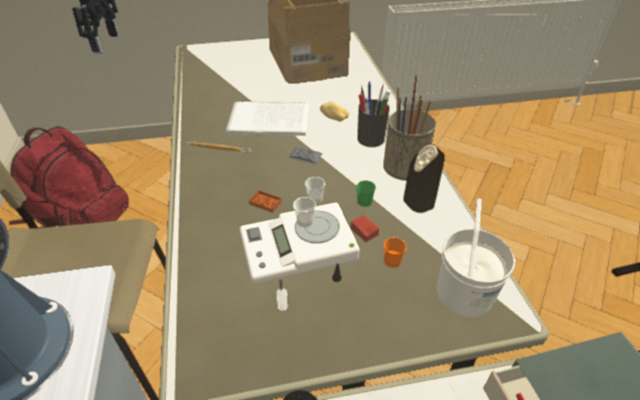

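The top view shows the scale spanning about (316-385, 192-288), with the cup at about (342,228), the pan centre at about (348,220) and the tare key at about (339,275). In the side view the cup is at (304,210). I'll look closer at both.

Run:
```python
import cv2,numpy as np
a=np.load("top0.npz")["image"][180:300,300:400];b=np.load("side0.npz")["image"][180:300,230:370]
o=np.hstack([cv2.resize(a,None,fx=4,fy=4,interpolation=2),cv2.resize(b,(400,343),interpolation=2).__class__((480,400,3),np.uint8)*0])
o[:343,400:]=cv2.resize(b,(400,343),interpolation=2)
cv2.imwrite("pics/crop1.png",o)
# white housing mask corners, top
for n in("top","side"):
    d=np.load(n+"0.npz");im=d["image"];h=cv2.cvtColor(im,cv2.COLOR_BGR2HSV)
    m=((h[...,2]>190)&(h[...,1]<40)).astype(np.uint8)
    k,l,s,c=cv2.connectedComponentsWithStats(m)
    for i in range(1,k):
        if s[i,4]>300 and (230<c[i,0]<400) and 180<c[i,1]<300:
            cs=max(cv2.findContours((l==i).astype(np.uint8),0,2)[0],key=cv2.contourArea)
            print(n,s[i],cv2.minAreaRect(cs),cv2.boxPoints(cv2.minAreaRect(cs)).round(1).tolist(),cv2.approxPolyDP(cv2.convexHull(cs),3,True)[:,0].tolist())
```

```text
top [ 314  191   71   97 3365] ((348.9150390625, 238.5915985107422), (90.4117431640625, 60.274497985839844), 82.64761352539062) [[313.20001220703125, 197.60000610351562], [373.0, 189.89999389648438], [384.6000061035156, 279.6000061035156], [324.79998779296875, 287.29998779296875]] [[371, 191], [384, 279], [326, 287], [315, 198]]
side [ 240  198  119   81 3804] ((296.2293701171875, 233.43124389648438), (66.85628509521484, 110.53316497802734), 73.3007583618164) [[233.6999969482422, 217.3000030517578], [339.6000061035156, 185.5], [358.79998779296875, 249.60000610351562], [252.89999389648438, 281.29998779296875]] [[338, 205], [357, 250], [255, 278], [251, 275], [242, 226], [298, 198]]
```

View pics/crop1.png

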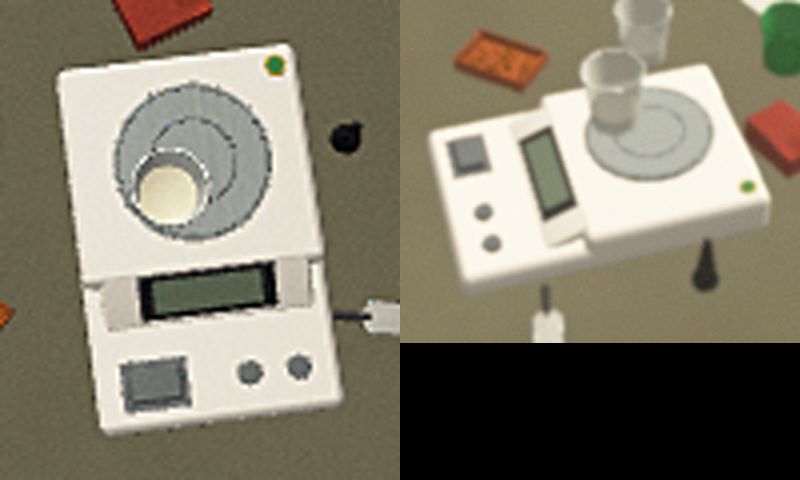

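The crop shows the pan ellipse centred at top pixel (348.2,220.2). The cup's foot disc is at about (342,228.8), the tare key at (338.8,276) and the round keys at (362.5,273) and (374.8,271.5). The cup sits toward the keys and the left.

```bash
cat > h.py <<'E'
import numpy as np
def ray(s,u,v,z):
    P=s["pose"];d=P[:3,:3]@np.linalg.solve(s["mtx"],[u,v,1.]);o=P[:3,3]
    return o+d*(z-o[2])/d[2]
def proj(s,p):
    P=s["pose"];c=P[:3,:3].T@(np.asarray(p)-P[:3,3]);q=s["mtx"]@c;return q[:2]/q[2]
E
python3 - <<'E'
from h import *
t=np.load("top0.npz");s=np.load("side0.npz")
pan=ray(t,348.2,220.2,.05);tare=ray(t,338.8,276,.031);ka=ray(t,362.5,273,.028);kb=ray(t,374.8,271.5,.028);cup=ray(t,342,228.8,.052)
print("pan",pan,"tare",tare,"ka",ka,"kb",kb,"cup",cup)
f=lambda x,y:(230+(x-400)*.35,180+y*.35)
print("side pan",ray(s,*f(649,131),.05),"tare",ray(s,*f(469,156),.031),"ka",ray(s,*f(484,212),.028),"kb",ray(s,*f(492,243),.028),"cupfoot",ray(s,*f(613,119),.05),"rim",ray(s,*f(614,70),.096))
# frame fit from marked points
L=np.array([[.04,0],[-.08,.036],[-.08,-.018],[-.08,-.046]]);W=np.array([p[:2] for p in(pan,tare,ka,kb)])
a=L-L.mean(0);b=W-W.mean(0);yaw=np.arctan2((a[:,0]*b[:,1]-a[:,1]*b[:,0]).sum(),(a*b).sum())
R=np.array([[np.cos(yaw),-np.sin(yaw)],[np.sin(yaw),np.cos(yaw)]]);o=W.mean(0)-R@L.mean(0)
print("yaw",np.degrees(yaw),o,"res",(W-(L@R.T+o))*1000)
print("cup-pan world mm",(cup-pan)*1000,"scale",(R.T@(cup-pan)[:2])*1000)
E
```

```text
pan [0.54760761 0.142303   0.05      ] tare [0.42458407 0.16563844 0.031     ] ka [0.43051418 0.11196027 0.028     ] kb [0.43339952 0.08411743 0.028     ] cup [0.5279551  0.15696132 0.052     ]
side pan [0.54755903 0.14276974 0.05      ] tare [0.42497483 0.15964508 0.031     ] ka [0.4305986  0.11003098 0.028     ] kb [0.43334667 0.08282905 0.028     ] cupfoot [0.52529565 0.15850786 0.05      ] rim [0.52677037 0.15839062 0.096     ]
yaw 6.029341908292109 [0.50801449 0.13821795] res [[-0.18561402 -0.11646101]
 [-0.09160271  0.02265769]
 [ 0.16647106  0.04576573]
 [ 0.11074568  0.04803759]]
cup-pan world mm [-19.65250902  14.6583245    2.        ] scale [-18.00411842  16.64149356]
```

The scale frame fits to within 0.2 mm, at yaw 6°. The cup is about 25 mm off centre, so it must go along d = (0.805,-0.593). I'll set the fingers about 24 mm apart so they form a self-centring V, turn the tool in line with d, and tilt it 20°.

```bash
python3 -m crank '[{"dp":[0.565,-0.7,-0.16],"angular":[0,0,-1.14]},{"dp":[0.565,-0.7,-0.16],"angular":[0,0,-1.14]},{"dp":[0.565,-0.7,-0.16],"angular":[0,0,-1.14]},{"dp":[0.565,-0.7,-0.16],"angular":[0,0,-1.14]},{"dp":[0.565,-0.7,-0.16],"angular":[0,0,-1.14]},{"dp":[0.565,-0.7,-0.16],"angular":[0,0,-1.14]},{"dp":[0.565,-0.7,-0.16],"angular":[0,0,-1.14]},{"dp":[0.565,-0.7,-0.16],"angular":[0,0,-1.14]},{"dp":[0.565,-0.7,-0.16],"angular":[0,0,-1.14]},{"dp":[0.565,-0.7,-0.16],"angular":[0,0,-1.14]},{"dp":[0.565,-0.7,-0.16],"angular":[0,0,-1.14]},{"dp":[0.565,-0.7,-0.16],"angular":[0,0,-1.14]},{"dp":[0.565,-0.7,-0.16],"angular":[0,0,-1.14]},{"dp":[0.565,-0.7,-0.16],"angular":[0,0,-1.14]},{"dp":[0.565,-0.7,-0.16],"angular":[0,0,-1.14]},{"dp":[0.565,-0.7,-0.16],"angular":[0,0,-1.14]},{"dp":[0.565,-0.7,-0.16],"angular":[0,0,-1.14]},{"dp":[0.565,-0.7,-0.16],"angular":[0,0,-1.14]},{"dp":[0.565,-0.7,-0.16],"angular":[0,0,-1.14]},{"dp":[0.565,-0.7,-0.16],"angular":[0,0,-1.14]}]' 0.72 20
python3 -m crank '[{"dp":[0,0,0],"angular":[-2.97,-4.03,0]},{"dp":[0,0,0],"angular":[-2.97,-4.03,0]},{"dp":[0,0,0],"angular":[-2.97,-4.03,0]},{"dp":[0,0,0],"angular":[-2.97,-4.03,0]},{"dp":[0,0,0],"angular":[0,0,0]},{"dp":[0,0,0],"angular":[0,0,0]}]'
python3 - <<'E'
from station import sense,vision
from scipy.spatial.transform import Rotation as R
import numpy as np,cv2
s=sense();print(s["tcp_pos"],s["finger_gap"]);print(R.from_quat(s["tool_rot"]).as_matrix().round(3))
ims=[]
for n,(u,v,w) in(("top",(300,180,100)),("side",(230,150,130))):
    d=vision.snapshot(n);np.savez(n+"1.npz",**d);ims.append(cv2.resize(d["image"][v:v+w,u:u+w],(400,400),interpolation=2))
cv2.imwrite("pics/c2.png",np.hstack(ims))
E
```

```text
t: 2.1
tcp_pos: [0.4872, 0.1863, 0.1518]
tool_rot: [0.313, 0.95, -0.0, -0.0]
force: [0.6, -0.0, 0.5]
finger_gap: 0.279
gripper_force: 0.0
t: 2.7
tcp_pos: [0.4865, 0.1876, 0.1521]
tool_rot: [0.308, 0.936, -0.054, 0.164]
force: [1.1, 0.2, -0.3]
finger_gap: 0.283
gripper_force: 0.0
[0.4865089  0.18760042 0.15205364] 0.2830211552377681
[[-0.757  0.594  0.274]
 [ 0.558  0.805 -0.202]
 [-0.341 -0.    -0.94 ]]
```

View pics/c2.png

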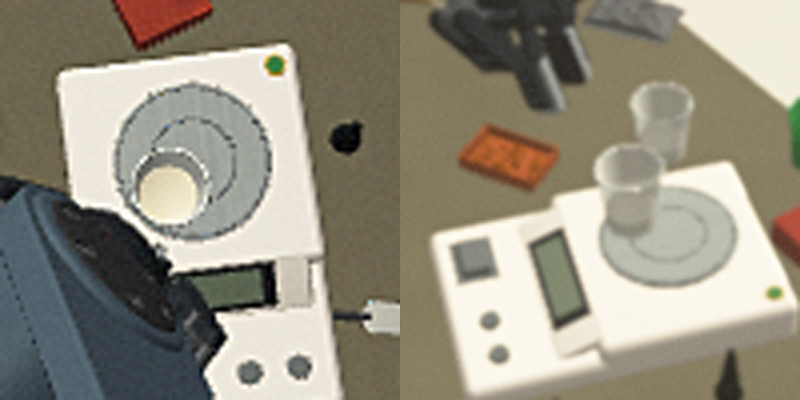

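The V is lined up behind the cup. The side view shows the fingertips at crop (549,105) and (583,78), well clear of it. I'll descend to push height and check the tips' height against the side view.

```bash
python3 -m crank '[{"dp":[0,0,-0.5],"angular":[0,0,0]},{"dp":[0,0,-0.5],"angular":[0,0,0]},{"dp":[0,0,-0.5],"angular":[0,0,0]},{"dp":[0,0,-0.5],"angular":[0,0,0]},{"dp":[0,0,-0.5],"angular":[0,0,0]},{"dp":[0,0,0],"angular":[0,0,0]},{"dp":[0,0,0],"angular":[0,0,0]}]'
python3 - <<'E'
from station import sense,vision
from scipy.spatial.transform import Rotation as R
import numpy as np,cv2
from h import proj
s=sense();M=R.from_quat(s["tool_rot"]).as_matrix();p=s["tcp_pos"];d=vision.snapshot("side");np.savez("side2.npz",**d)
u,v,w=250,170,80
im=cv2.resize(d["image"][v:v+w,u:u+w],(560,560),interpolation=2)
for y in(-12,12):
  for x in(-11,11):
    q=(proj(d,p+M@np.array([x,y,17])/1000)+.5-[u,v])*7;cv2.circle(im,tuple(int(a) for a in q),3,(0,0,255) if x<0 else(0,255,0),-1)
cv2.imwrite("pics/c3.png",im)
E
```

```text
t: 3.5
tcp_pos: [0.4875, 0.1868, 0.0774]
tool_rot: [0.309, 0.935, -0.054, 0.165]
force: [-0.1, -1.2, -0.5]
finger_gap: 0.279
gripper_force: 0.0
```

View pics/c3.png

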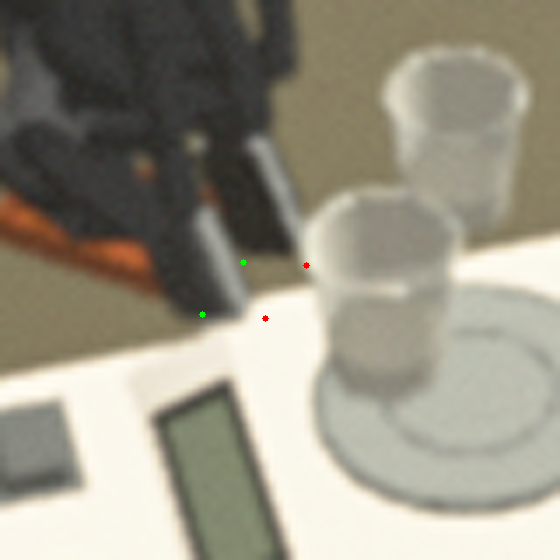

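The fingertips (inner front corners at about (245,310) and (277,252)) are about 3 mm higher and a few mm farther back than computed. I'll drop 2 mm, close in, then tap slowly and re-measure.

```bash
python3 -m crank '[{"dp":[0.134,-0.099,-0.035],"angular":[0,0,0]},{"dp":[0.134,-0.099,-0.035],"angular":[0,0,0]},{"dp":[0.134,-0.099,0],"angular":[0,0,0]},{"dp":[0.134,-0.099,0],"angular":[0,0,0]},{"dp":[0.054,-0.04,0],"angular":[0,0,0]},{"dp":[0.054,-0.04,0],"angular":[0,0,0]},{"dp":[0.054,-0.04,0],"angular":[0,0,0]},{"dp":[0.054,-0.04,0],"angular":[0,0,0]},{"dp":[0.054,-0.04,0],"angular":[0,0,0]},{"dp":[0.054,-0.04,0],"angular":[0,0,0]},{"dp":[0,0,0],"angular":[0,0,0]},{"dp":[0,0,0],"angular":[0,0,0]}]'
cat > look.py <<'E'
import sys,numpy as np,cv2
from station import sense,vision
from h import *
k=sys.argv[1];t=vision.snapshot("top");s=vision.snapshot("side");np.savez(f"top_{k}.npz",**t);np.savez(f"side_{k}.npz",**s)
h=cv2.cvtColor(t["image"],cv2.COLOR_BGR2HSV)
u,v=325,200;r=h[v:v+45,u:u+45];m=((r[...,2]>170)&(r[...,1]>22)&(r[...,0]<40)).astype(np.uint8)
n,l,st,c=cv2.connectedComponentsWithStats(m)
for i in range(1,n):
    if st[i,4]>60: p=ray(t,c[i,0]+u,c[i,1]+v,.052);print("disc",st[i],c[i]+[u,v],"to pan mm",(np.array([.5476,.1425])-p[:2])*1000)
a=cv2.resize(t["image"][190:260,315:385],(400,400),interpolation=2);b=cv2.resize(s["image"][170:250,265:345],(400,400),interpolation=2)
cv2.imwrite(f"pics/l{k}.png",np.hstack([a,b]))
E
python3 look.py 1
```

```text
t: 4.75
tcp_pos: [0.5126, 0.1681, 0.0752]
tool_rot: [0.308, 0.935, -0.054, 0.165]
force: [0.4, 0.1, 0.1]
finger_gap: 0.284
gripper_force: 0.0
disc [ 13  18  15  14 150] [345.07333333 224.01333333] to pan mm [ 8.90496172 -7.25953569]
```

View pics/l1.png

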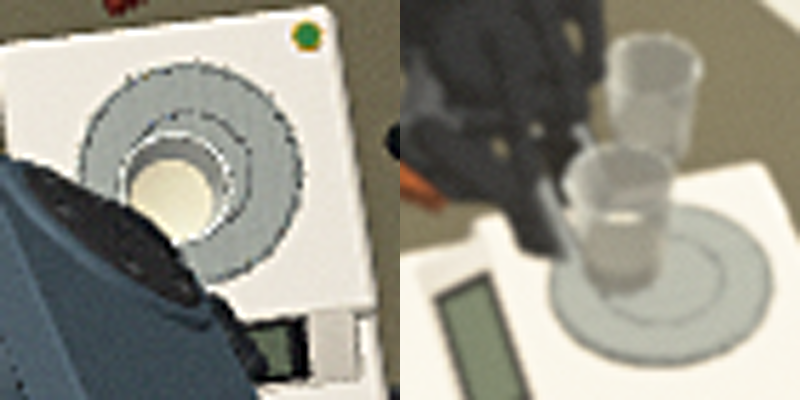

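The cup moved about 12 mm and stayed upright, with about 11.5 mm left along (8.9,-7.3) mm. I'll tap another 9 mm and look again.

```bash
python3 -m crank '[{"dp":[0.047,-0.038,0],"angular":[0,0,0]},{"dp":[0.047,-0.038,0],"angular":[0,0,0]},{"dp":[0.047,-0.038,0],"angular":[0,0,0]},{"dp":[0.047,-0.038,0],"angular":[0,0,0]},{"dp":[0.047,-0.038,0],"angular":[0,0,0]},{"dp":[0,0,0],"angular":[0,0,0]},{"dp":[0,0,0],"angular":[0,0,0]}]'
python3 look.py 2
```

```text
t: 5.55
tcp_pos: [0.5197, 0.1624, 0.0752]
tool_rot: [0.308, 0.935, -0.054, 0.165]
force: [-0.2, 0.5, 0.1]
finger_gap: 0.28
gripper_force: 0.0
disc [ 15  15  15  13 141] [347.62411348 220.82978723] to pan mm [ 1.75238857 -1.31275205]
```

View pics/l2.png

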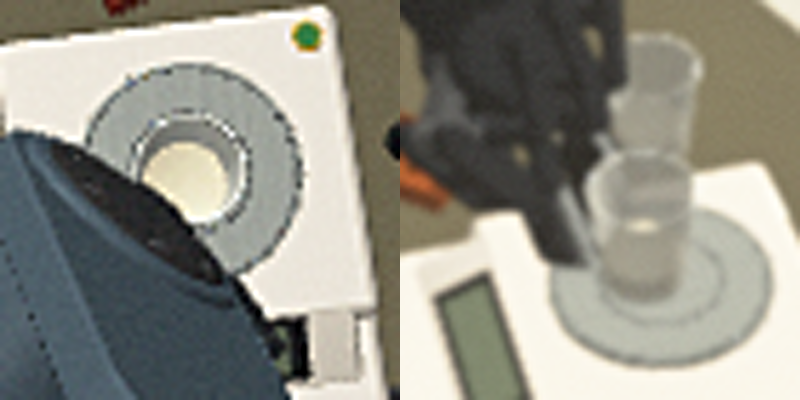

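The top view shows the rim ellipse at about (191,171) in the crop, almost on the pan's image centre at (193,172). The rim is 46 mm higher, so parallax means the cup is still short, and the side-view foot at (640,283) against the ring at (661,285) agrees. I'll compute it from the rim and the foot.

Run:
```python
from h import *
t=np.load("top_2.npz");s=np.load("side_2.npz")
T=lambda x,y:(315+x*.175-.4,190+y*.175-.4);S=lambda x,y:(265+(x-400)*.2-.4,170+y*.2-.4)
pt=ray(t,*T(193,172),.05);ps=ray(s,*S(661,285),.05)
print("pan",pt,ps);print("rim top",ray(t,*T(191,171),.096)-pt);print("rim side",ray(s,*S(639,184),.096)-ps);print("foot side",ray(s,*S(640,281),.05)-ps)
```

```text
pan [0.5487435  0.14187336 0.05      ] [0.5465253  0.14089736 0.05      ]
rim top [-0.00759227  0.00469181  0.046     ]
rim side [-0.00667244  0.00977769  0.046     ]
foot side [-0.00764758  0.00359632  0.        ]
```

About (7.3,-5) mm remains. I'll tap 8 mm more, then back off straight away along the push line and measure unobstructed.

```bash
python3 -m crank '[{"dp":[0.044,-0.031,0],"angular":[0,0,0]},{"dp":[0.044,-0.031,0],"angular":[0,0,0]},{"dp":[0.044,-0.031,0],"angular":[0,0,0]},{"dp":[0.044,-0.031,0],"angular":[0,0,0]},{"dp":[0.044,-0.031,0],"angular":[0,0,0]},{"dp":[0,0,0],"angular":[0,0,0]},{"dp":[0,0,0],"angular":[0,0,0]},{"dp":[-0.1,0.074,0],"angular":[0,0,0]},{"dp":[-0.3,0.22,0],"angular":[0,0,0]},{"dp":[-0.5,0.37,0],"angular":[0,0,0]},{"dp":[-0.5,0.37,0],"angular":[0,0,0]},{"dp":[0,0,0],"angular":[0,0,0]},{"dp":[0,0,0],"angular":[0,0,0]}]'
python3 look.py 3
```

```text
t: 6.95
tcp_pos: [0.4843, 0.1892, 0.0753]
tool_rot: [0.308, 0.935, -0.054, 0.165]
force: [0.2, 0.2, 0.2]
finger_gap: 0.284
gripper_force: 0.0
disc [ 17  12  15  14 156] [349.16666667 218.26282051] to pan mm [-4.04792441  2.33805684]
```

View pics/l3.png

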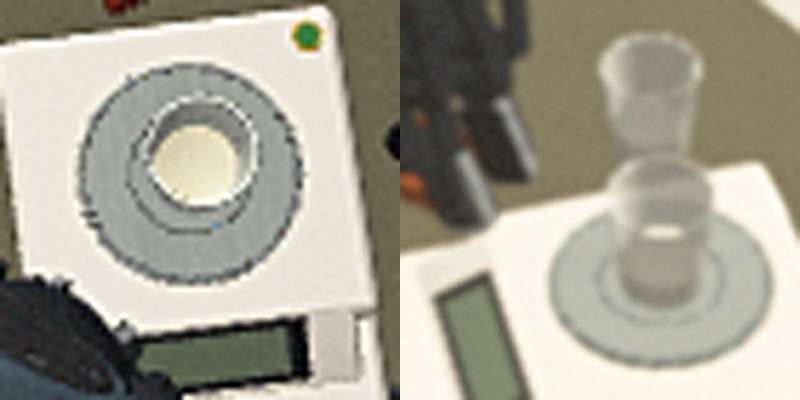

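The side view has the cup's foot centre at about x 660, against 662 for the ring. In the top view the rim centre is about (202,153). I'll convert these numbers.

Run:
```python
from h import *
import cv2
t=np.load("top_3.npz");s=np.load("side_3.npz")
T=lambda x,y:(315+x*.175-.4,190+y*.175-.4);S=lambda x,y:(265+(x-400)*.2-.4,170+y*.2-.4)
pan=np.array([.5476,.1425,.05])
print("rim top",(ray(t,*T(202,153),.096)-pan)*1e3);print("rim side",(ray(s,*S(661,188),.096)-pan)*1e3)
for y in(272,276,280):print("foot side",(ray(s,*S(660,y),.05)-pan)*1e3)
a=np.linspace(0,2*np.pi,73)[:-1]
T2=cv2.resize(t["image"][190:260,315:385],(400,400),interpolation=2);S2=cv2.resize(s["image"][170:250,265:345],(400,400),interpolation=2)
def dr(im,d,r,z,off,col,o=(0,0)):
    for w in a:
        q=proj(d,pan+[r*np.cos(w)+o[0],r*np.sin(w)+o[1],z-.05]); q=((q+.5-off[:2])*off[2]); cv2.circle(im,tuple(int(round(x)) for x in q),1,col,-1)
for im,d,off in((T2,t,np.array([315,190,400/70])),(S2,s,np.array([265,170,5.]))):
    for r,z,c in((.024,.05,(0,0,255)),(.045,.05,(0,0,255)),(.0165,.05,(0,255,0)),(.0215,.096,(0,255,0))):dr(im,d,r,z,off,c)
cv2.imwrite("pics/ov3.png",np.hstack([T2,S2]))
```

```text
rim top [ 0.36242202 -0.29040524 46.        ]
rim side [2.98269079e-02 4.52647183e+00 4.60000000e+01]
foot side [-1.91469934e-01  5.41133123e+00  4.16333634e-14]
foot side [-5.82341079e-01  3.26605429e+00  4.16333634e-14]
foot side [-9.71814673e-01  1.12844773e+00  4.16333634e-14]
```

View pics/ov3.png

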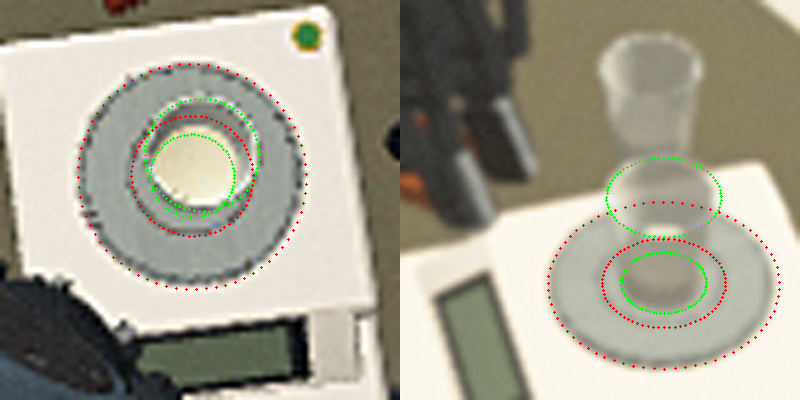

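For a cup drawn dead centre (green), the rim and foot fall within 1–3 mm of the real ones in both views. That's inside the 7 mm limit, with the cup upright and released. Next I rise, straighten the tool, shut the fingers and go over the tare key.

```bash
python3 -m crank '[{"dp":[-0.5,-0.2,0.4],"angular":[2.97,4.03,0]},{"dp":[-0.5,-0.2,0.4],"angular":[2.97,4.03,0]},{"dp":[-0.5,-0.2,0.4],"angular":[2.97,4.03,0]},{"dp":[-0.5,-0.2,0.4],"angular":[2.97,4.03,0]},{"dp":[0,0,0],"angular":[0,0,0]},{"dp":[0,0,0],"angular":[0,0,0]},{"dp":[0,0,0],"angular":[0,0,0]},{"dp":[0,0,0],"angular":[0,0,0]}]' 1
python3 -m crank '[{"dp":[0,0,-0.4],"angular":[0,0,0]},{"dp":[0,0,-0.4],"angular":[0,0,0]},{"dp":[0,0,-0.4],"angular":[0,0,0]},{"dp":[0,0,-0.4],"angular":[0,0,0]},{"dp":[0,0,-0.4],"angular":[0,0,0]},{"dp":[0,0,0],"angular":[0,0,0]},{"dp":[0,0,0],"angular":[0,0,0]}]'
```

```text
t: 7.85
tcp_pos: [0.4293, 0.166, 0.118]
tool_rot: [0.313, 0.95, -0.008, 0.015]
force: [0.3, -0.5, 0.6]
finger_gap: 0.004
gripper_force: 0.0
t: 8.55
tcp_pos: [0.4291, 0.166, 0.0583]
tool_rot: [0.313, 0.95, -0.008, 0.015]
force: [-0.1, 0.0, -0.3]
finger_gap: 0.004
gripper_force: 0.0
```

```bash
python3 -m crank '[{"dp":[-0.14,0,0],"angular":[1.1,1.5,0]},{"dp":[0,0,-0.1],"angular":[0,0,0]},{"dp":[0,0,-0.1],"angular":[0,0,0]},{"dp":[0,0,-0.08],"angular":[0,0,0]},{"dp":[0,0,-0.08],"angular":[0,0,0]},{"dp":[0,0,-0.04],"angular":[0,0,0]},{"dp":[0,0,-0.04],"angular":[0,0,0]},{"dp":[0,0,0],"angular":[0,0,0]},{"dp":[0,0,0],"angular":[0,0,0]}]'
```

```text
t: 9.45
tcp_pos: [0.4253, 0.1657, 0.0456]
tool_rot: [0.313, 0.95, -0.003, -0.0]
force: [-0.8, 0.7, 1.8]
finger_gap: 0.002
gripper_force: 1.1
```

```bash
python3 -m crank '[{"dp":[0,0,-0.03],"angular":[0,0,0]},{"dp":[0,0,-0.03],"angular":[0,0,0]},{"dp":[0,0,0],"angular":[0,0,0]},{"dp":[0,0,0],"angular":[0,0,0]},{"dp":[0,0,0],"angular":[0,0,0]}]'
```

```text
t: 9.95
tcp_pos: [0.4253, 0.1657, 0.044]
tool_rot: [0.313, 0.95, -0.002, -0.0]
force: [-0.6, 1.7, 6.9]
finger_gap: 0.001
gripper_force: 3.0
```

At 6.9 N the key is bottomed. I'll hold briefly, then rise clear and do a final check.

```bash
python3 -m crank '[{"dp":[0,0,-0.02],"angular":[0,0,0]},{"dp":[0,0,0],"angular":[0,0,0]},{"dp":[0,0,0],"angular":[0,0,0]}]'
python3 -m crank '[{"dp":[0,0,0.1],"angular":[0,0,0]},{"dp":[-0.1,0.2,0.5],"angular":[0,0,0]},{"dp":[-0.1,0.5,0.8],"angular":[0,0,0]},{"dp":[0,0.9,0.9],"angular":[0,0,0]},{"dp":[0,0.9,0.9],"angular":[0,0,0]},{"dp":[0,0.9,0],"angular":[0,0,0]},{"dp":[0,0,0],"angular":[0,0,0]},{"dp":[0,0,0],"angular":[0,0,0]}]'
python3 look.py 4
python3 - <<'E'
import cv2,numpy as np
a=[np.load(f"top_{k}.npz")["image"][190:290,310:390] for k in(3,4)];b=np.load("side_4.npz")["image"][170:270,235:355]
cv2.imwrite("pics/fin.png",np.hstack([cv2.resize(a[1],(320,400),interpolation=2),cv2.resize(b,(480,400),interpolation=2)]))
E
```

```text
t: 10.25
tcp_pos: [0.4253, 0.1657, 0.0438]
tool_rot: [0.313, 0.95, -0.002, -0.0]
force: [-1.4, 1.0, 10.5]
finger_gap: 0.002
gripper_force: 5.3
t: 11.05
tcp_pos: [0.4186, 0.2676, 0.1387]
tool_rot: [0.313, 0.95, -0.003, -0.001]
force: [0.0, -0.9, -0.9]
finger_gap: 0.001
gripper_force: 0.0
disc [ 17  12  15  13 156] [349.09615385 218.20512821] to pan mm [-4.18198414  2.18347714]
```

View pics/fin.png

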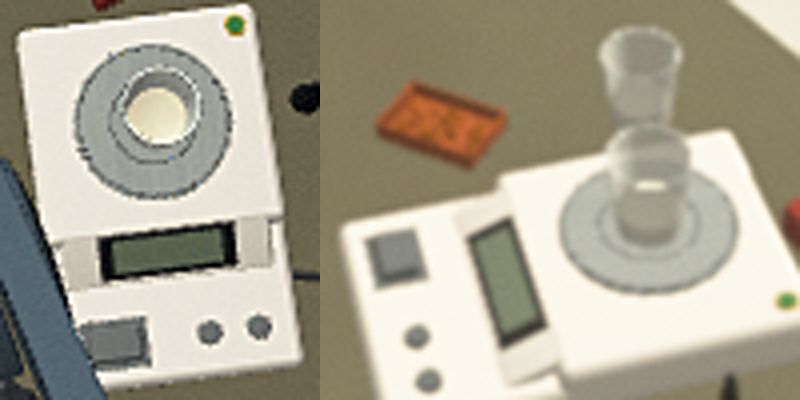

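The cup hasn't moved since the push. In the side view its foot (613-680) lies within the ring (601-699), the tare key is up, and the robot is clear.

```bash
python3 -c "
from station import order
print(order.sign_off())"
```

```text
the job is handed in; nothing more can be done
None
```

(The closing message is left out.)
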